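# Rock a tight tube block out of a block heater and hold it over its well

## Task

The aluminium tube block is jammed in the well of the white block heater and has to come out so that the well can be inspected: swing its folding lifting handle up over the tubes until it rests in its catch, just past upright, then rock the block by the handle from side to side (left and right as seen from the display side, several degrees each way, a few times) while easing it up until it is free. Finish holding it level by the handle just clear above its well, the three tubes still in it. Do not pull it straight out, for that lifts the heater, which must stay standing where it is on the bench; leave the timer, the blue-capped bottle and the carton beside it alone.

Things in the scene. Friction and masses are not known exactly. Their poses are not given: they have to be found in the camera images.
- heater: Block heater: white box on four rubber feet, 180 (x) x 230 (y) x 76 mm high, 1.7 kg, loose on the bench. Origin: centre of its underside; z up. Its -x side is the sloping front panel with a dark display (76 mm high at x = -30 mm, 45 mm at x = -90 mm); y points to its left. The well for the block opens upward, centred at x = +30, y = 0 mm.
- well_mouth (a point): Centre of the well's mouth, in the heater's flat top, 76 mm above the bench; axes as the heater's. Mouth 63 (x) x 86 (y) mm, 34 mm deep. At each y end, 20 mm above the well floor, a sprung steel bar presses on the block (21 N, gives 5 mm). Together they hold it against a straight pull with about 25 N, half more than the heater's weight, until it is 24 mm up.
- block: Aluminium tube block, 60 (x) x 76 (y) x 60 mm high, 0.5 kg with handle and tubes. Origin: centre of its underside; axes as the heater's. Seated, its underside is on the well floor, 42 mm above the bench. Play in the well: 1.5 mm in x, 5 mm in y each way against the spring bars, so it rocks about its x axis (y ends up and down in turn, each freeing the other): 0.1 rad each way is plenty.
- handle (a joint): Angle of the block's folding lifting handle, rad. 0: lying forward over the front panel, arms 15 degrees above level, as it starts; grows as it swings up and back; 1.31: arms upright; 1.41: against its catch pins, 6 degrees past upright, where it stays. Let go before 1.31 it falls forward again.
- grip (a point): Middle of the handle's round black grip, 14 mm thick, 58 mm long along the block's y, 85 mm from the hinge line. Pinch it from above, fingers closing along the block's x. Handle down it is 114 mm above the bench, 82 mm before the hinge line, 45 mm from the block; up it is 176 mm above the bench, 47 mm over the tube caps. Axes: the handle's (the block's at joint 0).
- pivot (a point): Middle of the handle's hinge line, which runs along the block's y, 50 mm above the centre of the block's underside; axes as the block's.
- vial_1: White-capped sample tube, 15 x 15 x 52 mm, 12 g, front right hole; stands loose in a 32 mm deep hole of the block, its foot 28 mm above the block's underside, 20 mm of it showing. Origin: centre of its foot.
- vial_2: White-capped sample tube, 15 x 15 x 52 mm, 12 g, back middle hole; stands loose in a 32 mm deep hole of the block, its foot 28 mm above the block's underside, 20 mm of it showing. Origin: centre of its foot.
- vial_3: White-capped sample tube, 15 x 15 x 52 mm, 12 g, front left hole; stands loose in a 32 mm deep hole of the block, its foot 28 mm above the block's underside, 20 mm of it showing. Origin: centre of its foot.
- timer: Bystander: white countdown timer lying flat, 62 x 62 x 17 mm, to the right of the heater. Origin: centre of its underside.
- bottle_water: Bystander: blue-capped reagent bottle, 52 mm across, 112 mm high, standing to the left of the heater. Origin: centre of its underside.
- carton: Bystander: small dark carton, 48 x 70 x 30 mm, to the right of the heater. Origin: centre of its underside.

How it is judged:
By the outcome, as a careful person would: the job done as asked, in the order asked, and still so for the second after the job is handed in, while the arm keeps its last pose, push and grip.
It also fails if it takes over 51 s, if anything falls off the work surface, if the arm or the gripper's body presses on something with over 40 N, if the wrist force passes 120 N, or if a joint passes its speed limit or range.

## Robot

A 6-joint arm with a two-finger parallel gripper is mounted at the origin on a cart in front of the work surface, level with it; the furniture and walls round the work are solid. World frame = base frame: x ahead of the robot, y to its left, z up, the work surface at z = 0. Lengths are in mm, angles in rad, forces in N, time in s.
With the tool pointing down it reaches from about 375 to 900 mm from the base axis. Payload 3.1 kg.
Tool frame: the origin (TCP) lies midway between the tips of the shut fingers; the grasp point (between the pads) lies 19 mm behind it (env.hold_point_z is the distance from the TCP to the grasp point, in mm); z points along the fingers, y is the line along which they close (so a half turn about z gives the same grasp; the last joint's range is limited). The gripper opens to 85 mm and grips with 20 to 120 N. Pads are 22 mm wide; open, the fingers measure 114 mm over their backs; the gripper's body (76 mm by 85 mm) begins 54 mm behind the grasp point. The pads swing forward as they close: fully open they stand 13 mm farther back than shut.
Start: joints at [0.928, 0.527, 1.433, -0, 1.181, -0.178], TCP at [279.552, 558.97, 231.31] pointing down, gripper open.
Joint ranges: [-3.08, 3.08], [-0.75, 2.2], [0.22, 2.44], [-1.43, 4.57], [0, 2.65], [-2.85, 2.85]. Speed limits (rad/s): [2.79, 2.79, 3.14, 3.14, 3.14, 3.14].

## Interface

Orientations are given as a unit quaternion [w, x, y, z].
In Python, from bench import env gives the robot as it stands.
- The arm moves only by the shell command python3 drive.py FILE [FORCE], which reads ROWS from the file FILE. ROWS is a JSON list of rows, 1 to 5 of them, each of 5 numbers: the opening from 0.0 (shut) to 1.0 (fully open), then dx, dy, dz in units of 25 mm, then a turn about the tool's z in units of 0.05 rad; each row shifts and turns the commanded pose from where the row before left it, along the tool's axes as they then stand; what a row does not reach is not made up. A row lasts 1/12 s, in which the tool goes at most 41.7 mm and 0.125 rad, less where a joint would pass 70% of its speed; a pose out of reach is approached as far as the arm can. The fingers move at their own pace and stop on an object; FORCE is the grip in N (left out, the last holds). Time passes only in rows, so rows that do not move let the fingers close. It prints the time, the measured TCP pose, the force, the opening and the grip force at its end. Input that does not fit is refused with a message, and nothing moves.
- env.observe(): the state, without advancing time (a new reading comes with each control period).
- env.camera(name): name is "scene" or "top" or "wrist"; returns the picture (400x640x3 uint8, red, green, blue); there is no depth.
- env.get_calibration(name): a dict with "intrinsics" (3x3 intrinsics, pixels), "camera_from_world" (4x4, takes a point from world to camera coordinates); the wrist camera has in their place "T_tool_cam" (4x4, takes a point from camera to tool coordinates, whose origin is the TCP and whose axes are the flange's). Camera axes: x right, y down, z forward; pixel columns grow to the right and rows downward; lengths in mm; the calibration is good to about 2 mm. A picture is of the moment at which its call begins: read the wrist's pose just before it. get_calibration takes no time and is no camera call.
- env.job_done(): hands the job in; it is judged then, once.
The state is a dict: "time": time; "joint_pos": joint angles; "joint_vel": joint speeds; "joint_torque": joint torques, N m; "ee_pos": TCP position; "eef_rot": TCP orientation; "force": force on the tool from outside, world axes, zero at the start; "torque": the same for the moment, N m; "gripper_width": opening from 0.0 (shut) to 1.0 (fully open); "gripper_force": force on a finger pad.
Only numpy, scipy, OpenCV 4.12 (cv2) and the standard library are available. Lean on these libraries where they do the work, as an engineer would, in place of code of your own. Each camera call takes 0.05 s, during which the arm holds its last target. There are 200 camera calls.

## Working session

There is one attempt and no reset: what is moved stays moved. The work goes in short steps, Python scripts to look and compute and a shell command to move; the robot and the scene stay as the last step left them, time stands still between calls to the robot, and variables do not carry over. Pictures are saved under pics/ and viewed, at most 10 in all, crops included, and the job is handed in when it is done.

```bash
ls; mkdir -p pics; python3 - <<'E'
from bench import env
import cv2
s=env.observe();print(s)
for n in("scene","top"):
    cv2.imwrite(f"pics/{n}0.png",env.camera(n)[:,:,::-1])
    print(env.get_calibration(n))
print(env.get_calibration("wrist"),env.hold_point_z)
E
```

```text
bench.py
drive.py
pics
{'time': 0.0, 'joint_pos': array([ 9.28492933e-01,  5.28458597e-01,  1.43392059e+00,  1.04686179e-06,
        1.18142867e+00, -1.78492725e-01]), 'joint_vel': array([-0.00157571,  0.00161271,  0.00120398,  0.00243619,  0.00104343,
        0.00084689]), 'joint_torque': array([ 2.38926259e-04, -4.42353487e+01, -1.78024954e+01, -2.52963573e-04,
        8.42861307e-03,  3.36767307e-06]), 'ee_pos': array([279.12211017, 558.38945661, 230.33247634]), 'eef_rot': array([-4.42348921e-04,  2.29832321e-01,  9.73229612e-01, -1.01543656e-03]), 'force': array([0.28057525, 0.18567354, 0.28671527]), 'torque': array([0.03548083, 0.01146761, 0.00949437]), 'gripper_force': 0.0, 'gripper_width': 1.000696934003305}
{'intrinsics': array([[414.22129396,   0.        , 323.87519443],
       [  0.        , 414.22129396, 197.93223033],
       [  0.        ,   0.        ,   1.        ]]), 'camera_from_world': array([[-6.42809178e-01, -7.65917081e-01,  1.29377381e-02,
         6.77842168e+01],
       [-4.23136548e-01,  3.40944472e-01, -8.39471458e-01,
         4.20418648e+02],
       [ 6.385
[... 535 characters left out ...]
745e-01, -3.19844039e-02, -9.67766805e-01,
         8.66504514e+02],
       [ 0.00000000e+00,  0.00000000e+00,  0.00000000e+00,
         1.00000000e+00]])}
{'intrinsics': array([[347.01537515,   0.        , 314.00698348],
       [  0.        , 347.01537515, 202.10655756],
       [  0.        ,   0.        ,   1.        ]]), 'T_tool_cam': array([[-6.20968748e-04, -9.45927317e-01, -3.24378060e-01,
         8.50134565e+01],
       [ 9.99999644e-01, -4.02230719e-04, -7.41380297e-04,
        -9.42896440e-02],
       [ 5.70817055e-04, -3.24378405e-01,  9.45927230e-01,
        -1.41557367e+02],
       [ 0.00000000e+00,  0.00000000e+00,  0.00000000e+00,
         1.00000000e+00]])} 18.700000000000003
```

View pics/top0.png

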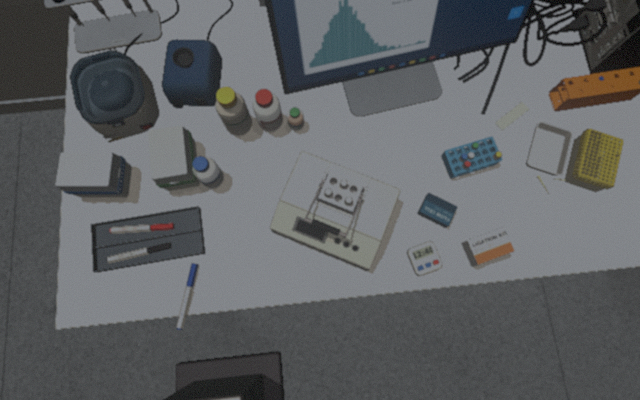

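View pics/scene0.png

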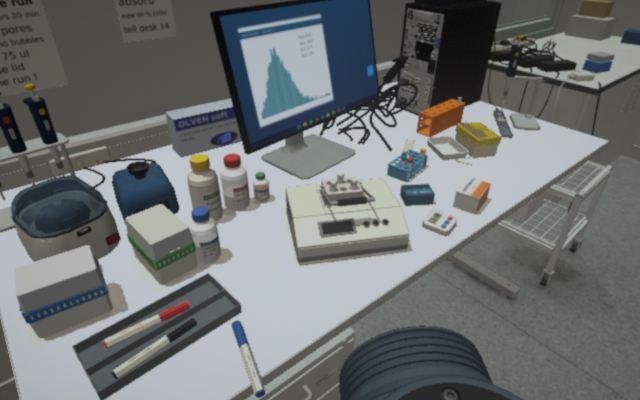

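```bash
cat > h.py <<'E'
import numpy as np
from bench import env
def ray(n,px,z):
    c=env.get_calibration(n);K=c["intrinsics"];T=c["camera_from_world"]
    R,t=T[:3,:3],T[:3,3];d=R.T@np.linalg.inv(K)@np.array([px[0],px[1],1.]);o=-R.T@t
    return o+d*(z-o[2])/d[2]
def proj(n,P):
    c=env.get_calibration(n);T=c["camera_from_world"]
    q=c["intrinsics"]@(T[:3,:3]@np.asarray(P,float)+T[:3,3]);return q[:2]/q[2]
E
python3 - <<'E'
import cv2
from h import *
a=cv2.imread("pics/top0.png")[140:280,260:460];b=cv2.imread("pics/scene0.png")[165:265,270:420]
a=cv2.resize(a,None,fx=4,fy=4,interpolation=2);cv2.imwrite("pics/topc.png",cv2.convertScaleAbs(a,alpha=1.4))
cv2.imwrite("pics/scenec.png",cv2.resize(b,None,fx=5,fy=5,interpolation=2))
for p in((305,152),(400,188)): print(ray("top",p,76))
print(proj("top",[279,558,230]),proj("scene",[279,558,230]))
E
```

```text
[ 632.63106915 -340.3593442    76.        ]
[ 532.640014   -532.14967773   76.        ]
[-253.5054089   389.57232156] [-1420.0025503  1172.5235513]
```

View pics/topc.png

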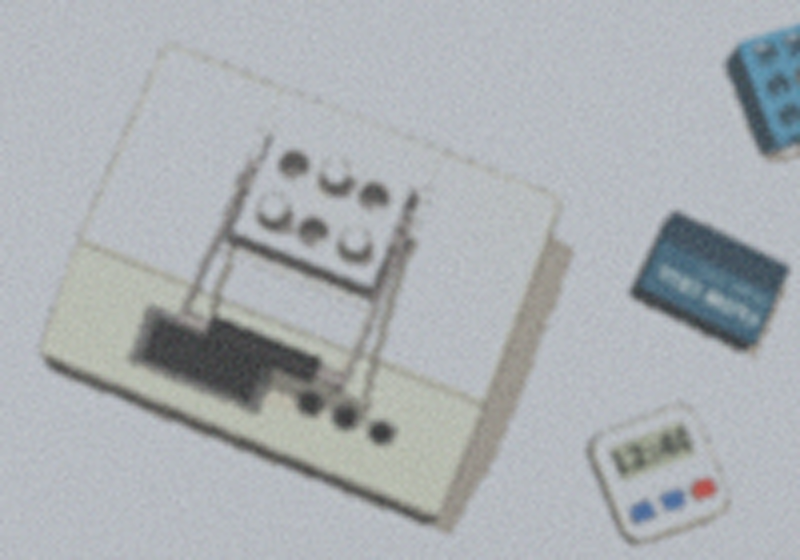

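View pics/scenec.png

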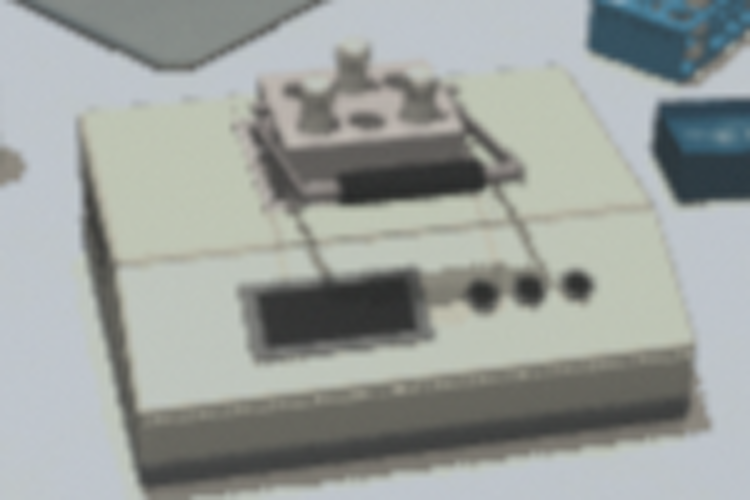

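```bash
cat >> h.py <<'E'
def tri(a,b):
    A=[];y=[]
    for n,p in(("top",a),("scene",b)):
        o=ray(n,p,0);d=ray(n,p,100)-o;d/=np.linalg.norm(d);M=np.eye(3)-np.outer(d,d);A.append(M);y.append(M@o)
    return np.linalg.lstsq(np.vstack(A),np.hstack(y),rcond=None)[0]
E
python3 - <<'E'
from h import *
np.set_printoptions(precision=1,suppress=True)
t=lambda x,y:(x/4+260-.4,y/4+140-.4)
s=lambda x,y:(x/5+270-.4,y/5+165-.4)
C=[ray("top",t(*p),76) for p in((168,45),(560,205),(480,405),(80,240))]
S=[ray("scene",s(*p),76) for p in((80,115),(560,68),(655,207),(120,263))]
for c in(C,S):
  c=np.array(c);print(c)
  print([np.linalg.norm(c[i]-c[(i+1)%4]) for i in range(4)])
  v=(c[0]+c[3]-c[1]-c[2]);print("yaw",np.arctan2(-v[0],v[1]))
  yw=np.arctan2(-v[0],v[1]);X=np.array([np.cos(yw),np.sin(yw),0])
  print("well",c.mean(0), "(=x+30)")
print("grip tri",tri(t(267,347),s(413,181)),ray("top",t(267,347),114),ray("scene",s(413,181),114))
print("grip ends z114 top",ray("top",t(212,325),114),ray("top",t(320,368),114))
print("grip ends z114 sc",ray("scene",s(340,187),114),ray("scene",s(487,176),114))
# block top corners z=102
B=np.array([ray("top",t(*p),102) for p in((270,138),(416,195),(375,290),(230,235))]);print(B,B.mean(0))
E
```

```text
[[ 636.  -333.3   76. ]
 [ 526.6 -530.4   76. ]
 [ 426.4 -474.4   76. ]
 [ 533.5 -277.9   76. ]]
[np.float64(225.40550883787003), np.float64(114.76563066030675), np.float64(223.81045741603793), np.float64(116.46643236903029)]
yaw -0.5028789865465941
well [ 530.6 -404.    76. ] (=x+30)
[[ 631.6 -329.4   76. ]
 [ 526.5 -526.8   76. ]
 [ 421.8 -473.2   76. ]
 [ 529.7 -276.    76. ]]
[np.float64(223.6904899129941), np.float64(117.6237212826048), np.float64(224.80895360190848), np.float64(115.0984610808331)]
yaw -0.4951472000835938
well [ 527.4 -401.3   76. ] (=x+30)
grip tri [ 461.  -368.6  112.1] [ 461.  -368.3  114. ] [ 458.7 -366.8  114. ]
grip ends z114 top [ 474.7 -342.4  114. ] [ 447.9 -393.2  114. ]
grip ends z114 sc [ 473.4 -341.7  114. ] [ 443.  -391.9  114. ]
[[ 571.1 -381.5  102. ]
 [ 533.3 -452.6  102. ]
 [ 486.3 -425.8  102. ]
 [ 522.1 -355.9  102. ]] [ 528.2 -404.   102. ]
```

Units first: shifts go in units of 25 mm and turns go in units of 0.05 rad. So -31 mm is -1.24, -24 mm is -0.96.

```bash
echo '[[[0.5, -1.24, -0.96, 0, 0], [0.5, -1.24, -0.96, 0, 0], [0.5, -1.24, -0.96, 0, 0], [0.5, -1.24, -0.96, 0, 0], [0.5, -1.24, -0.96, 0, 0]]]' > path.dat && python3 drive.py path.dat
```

```text
refused: ROWS must be a list of rows, each a list of 5 numbers. Nothing was moved.
```

The call was refused and nothing moved: it wants a list of rows, each a list of 5 numbers. Same move again in that form.

```bash
echo '[[0.5, -1.24, -0.96, 0, 0], [0.5, -1.24, -0.96, 0, 0], [0.5, -1.24, -0.96, 0, 0], [0.5, -1.24, -0.96, 0, 0], [0.5, -1.24, -0.96, 0, 0]]' > path.dat && python3 drive.py path.dat
echo '[[0.5, -1.24, -0.96, 0, 0], [0.5, -1.24, -0.96, 0, 0], [0.5, -1.24, -0.96, 0, 0], [0.5, -1.24, -0.96, 0, 0], [0.5, -1.24, -0.96, 0, 0]]' > path.dat && python3 drive.py path.dat
```

```text
time: 0.52
ee_pos: [364.5, 380.6, 230.9]
eef_rot: [-0.0, 0.229, 0.973, -0.0]
force: [0.6, -0.3, -0.1]
gripper_width: 0.499
gripper_force: 0.0
time: 0.93
ee_pos: [449.6, 203.8, 231.1]
eef_rot: [-0.0, 0.23, 0.973, -0.0]
force: [0.7, 0.3, -0.1]
gripper_width: 0.498
gripper_force: 0.0
```
Good. Continue with rows: to (445,-345). remaining d = (-5,-549): x: 4.5-245=-241; y: -2.2-491=-493. /14: -17,-35 (38.9). Then turn 1.607: 13 rows.  Do 15 rows translation first 14, then turns.

```bash

echo '[[0.5, -0.68, -1.4, 0, 0], [0.5, -0.68, -1.4, 0, 0], [0.5, -0.68, -1.4, 0, 0], [0.5, -0.68, -1.4, 0, 0], [0.5, -0.68, -1.4, 0, 0]]' > path.dat && python3 drive.py path.dat
echo '[[0.5, -0.68, -1.4, 0, 0], [0.5, -0.68, -1.4, 0, 0], [0.5, -0.68, -1.4, 0, 0], [0.5, -0.68, -1.4, 0, 0], [0.5, -0.68, -1.4, 0, 0]]' > path.dat && python3 drive.py path.dat
echo '[[0.5, -0.68, -1.4, 0, 0], [0.5, -0.68, -1.4, 0, 0], [0.5, -0.68, -1.4, 0, 0], [0.5, -0.68, -1.4, 0, 0], [0.5, 0, 0, 0, 2.4]]' > path.dat && python3 drive.py path.dat
echo '[[0.5, 0, 0, 0, 2.4], [0.5, 0, 0, 0, 2.4], [0.5, 0, 0, 0, 2.4], [0.5, 0, 0, 0, 2.4], [0.5, 0, 0, 0, 2.4]]' > path.dat && python3 drive.py path.dat
echo '[[0.5, 0, 0, 0, 2.4], [0.5, 0, 0, 0, 2.4], [0.5, 0, 0, 0, 2.4], [0.5, 0, 0, 0, 2.4], [0.5, 0, 0, 0, 2.4]]' > path.dat && python3 drive.py path.dat
echo '[[0.5, 0, 0, 0, 2.4], [0.5, 0, 0, 0, 2.4], [0.5, 0, 0, 0, 0.8], [0.5, 0, 0, 0, 0]]' > path.dat && python3 drive.py path.dat
python3 - <<'E'
from h import *
import cv2
s=env.observe();print(s["ee_pos"],s["eef_rot"],s["joint_pos"])
cv2.imwrite("pics/w1.png",env.camera("wrist")[:,:,::-1])
E
```

```text
time: 1.35
ee_pos: [446.5, 9.4, 231.2]
eef_rot: [-0.0, 0.23, 0.973, 0.0]
force: [0.5, 0.2, -0.4]
gripper_width: 0.499
gripper_force: 0.0
time: 1.77
ee_pos: [444.3, -185.2, 231.1]
eef_rot: [-0.0, 0.23, 0.973, 0.0]
force: [1.3, 0.3, 0.4]
gripper_width: 0.5
gripper_force: 0.0
time: 2.18
ee_pos: [443.6, -347.4, 231.3]
eef_rot: [0.002, 0.291, 0.957, -0.003]
force: [0.7, -1.2, -0.0]
gripper_width: 0.5
gripper_force: 0.0
time: 2.6
ee_pos: [442.8, -338.9, 230.8]
eef_rot: [-0.001, 0.56, 0.828, 0.0]
force: [-0.3, 0.3, 0.2]
gripper_width: 0.496
gripper_force: 0.0
time: 3.02
ee_pos: [442.8, -338.7, 230.8]
eef_rot: [-0.001, 0.78, 0.626, -0.0]
force: [-0.5, 0.4, -0.4]
gripper_width: 0.498
gripper_force: 0.0
time: 3.35
ee_pos: [442.8, -338.8, 230.9]
eef_rot: [-0.001, 0.858, 0.513, -0.0]
force: [0.0, 0.1, 0.0]
gripper_width: 0.502
gripper_force: 0.0
[ 442.8476045  -338.78503957  230.89114854] [-5.26547659e-04  8.58436810e-01  5.12919058e-01 -8.30940739e-05] [-8.53470004e-01  4.37698057e-01  1.60328183e+00  2.65635453e-05
  1.10167863e+00 -3.59849434e-01]
```

View pics/w1.png

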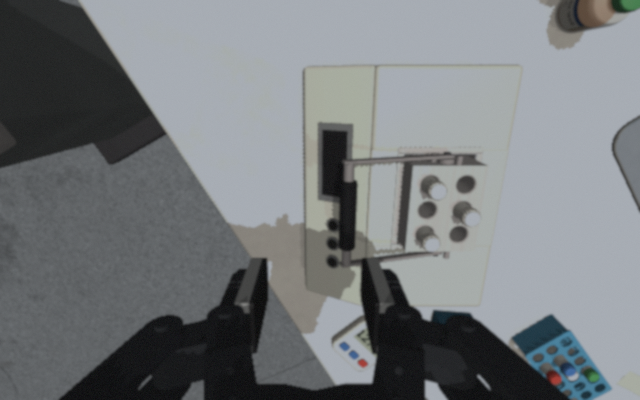

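```bash
cat >> h.py <<'E'
from scipy.spatial.transform import Rotation as Ro
def wray(px,z,p,q):
    c=env.get_calibration("wrist");T=c["T_tool_cam"];R=Ro.from_quat(np.roll(q,-1)).as_matrix()
    o=R@T[:3,3]+p;d=R@T[:3,:3]@np.linalg.inv(c["intrinsics"])@np.array([px[0],px[1],1.])
    return o+d*(z-o[2])/d[2]
def totool(d,q): return Ro.from_quat(np.roll(q,-1)).as_matrix().T@np.asarray(d,float)
E
python3 - <<'E'
from h import *
np.set_printoptions(precision=1,suppress=True)
s=env.observe();p,q=s["ee_pos"],s["eef_rot"]
f=lambda px,z:wray(px,z,p,q)
C=np.array([f(a,76) for a in((376,66),(521,66),(481,305),(357,303))]);print(C)
v=C[0]+C[1]-C[2]-C[3];print(np.linalg.norm(v)/2,np.arctan2(-v[0],v[1]),C.mean(0))
a,b=f((349,181),114),f((347,249),114);m=f((348,215),114);print(a,b,m,np.arctan2(-(a-b)[0],(a-b)[1]))
B=np.array([f(a,102) for a in((413,165),(486,165),(477,251),(405,251))]);print(B,B.mean(0))
R=Ro.from_quat(np.roll(q,-1)).as_matrix();print(np.arctan2(R[1,1],R[0,1]))
E
```

```text
[[ 530.6 -276.6   76. ]
 [ 632.3 -331.2   76. ]
 [ 529.1 -529.9   76. ]
 [ 420.3 -468.9   76. ]]
222.7219660679347 -0.49961111566680627 [ 528.1 -401.6   76. ]
[ 471.  -340.3  114. ] [ 443.7 -391.7  114. ] [ 457.8 -365.1  114. ] -0.4882548758625441
[[ 521.2 -356.1  102. ]
 [ 572.3 -383.5  102. ]
 [ 540.3 -452.5  102. ]
 [ 485.4 -423.   102. ]] [ 529.8 -403.8  102. ]
-0.4919208734347342
```

```bash

echo '[[0.5, -0.32, 0.52, 0.4, 0], [0.5, -0.344, 0.548, 0.8, 0], [0.5, 0, 0, 1.4, 0], [0.5, 0, 0, 1.4, 0], [0.5, 0, 0, 0.96, 0]]' > path.dat && python3 drive.py path.dat
echo '[[0.5, 0, 0, 0.48, 0], [0.5, 0, 0, 0, 0], [0.2, 0, 0, 0, 0], [0, 0, 0, 0, 0], [0, 0, 0, 0, 0]]' > path.dat && python3 drive.py path.dat 25
echo '[[0, 0, 0, 0, 0], [0, 0, 0, 0, 0]]' > path.dat && python3 drive.py path.dat 25
python3 - <<'E'
from h import *
import cv2
cv2.imwrite("pics/w2.png",env.camera("wrist")[:,:,::-1])
E
```

```text
time: 3.82
ee_pos: [457.8, -365.5, 104.5]
eef_rot: [-0.002, 0.858, 0.514, -0.0]
force: [-0.9, 0.3, -0.7]
gripper_width: 0.502
gripper_force: 0.0
time: 4.23
ee_pos: [458.2, -366.4, 97.0]
eef_rot: [0.0, 0.858, 0.514, -0.001]
force: [-4.1, 2.4, 1.1]
gripper_width: 0.156
gripper_force: 25.0
time: 4.4
ee_pos: [458.2, -366.4, 96.9]
eef_rot: [0.0, 0.858, 0.513, -0.0]
force: [-5.9, 0.7, 6.5]
gripper_width: 0.152
gripper_force: 25.4
```

View pics/w2.png

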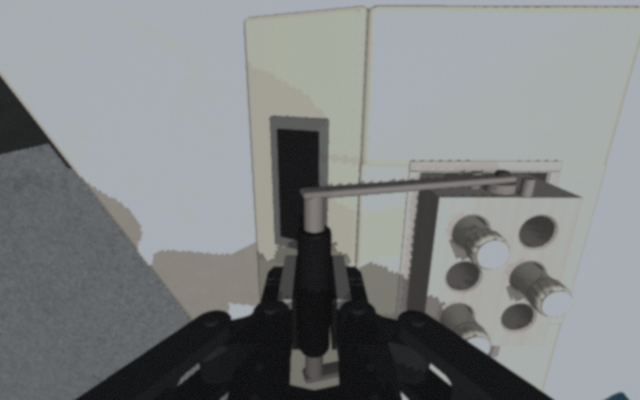

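```bash

echo '[[0, 0, 0.08, -0.24, 0], [0, 0, 0.096, -0.264, 0], [0, 0, 0.12, -0.24, 0], [0, 0, 0.136, -0.228, 0], [0, 0, 0, 0, 0]]' > path.dat && python3 drive.py path.dat 20
echo '[[0, 0, 0.16, -0.216, 0], [0, 0, 0.164, -0.208, 0], [0, 0, 0.188, -0.192, 0], [0, 0, 0.2, -0.176, 0], [0, 0, 0, 0, 0]]' > path.dat && python3 drive.py path.dat 20
```

```text
time: 4.87
ee_pos: [466.6, -370.7, 120.9]
eef_rot: [-0.002, 0.858, 0.514, -0.001]
force: [-8.6, 0.9, 2.3]
gripper_width: 0.146
gripper_force: 24.2
time: 5.28
ee_pos: [480.2, -377.9, 141.4]
eef_rot: [-0.004, 0.858, 0.514, -0.003]
force: [-14.7, 4.8, 11.3]
gripper_width: 0.15
gripper_force: 24.2
```

```bash

echo '[[0, 0, 0, -0.08, 0], [0, 0, 0.16, -0.18, 0], [0, 0, 0.2, -0.148, 0], [0, 0, 0, 0, 0]]' > path.dat && python3 drive.py path.dat 20
echo '[[0, 0, 0.232, -0.12, 0], [0, 0, 0.248, -0.112, 0], [0, 0, 0, 0, 0]]' > path.dat && python3 drive.py path.dat 20
```

```text
time: 5.62
ee_pos: [491.0, -383.9, 152.0]
eef_rot: [-0.001, 0.858, 0.513, -0.001]
force: [-7.7, 1.8, 9.1]
gripper_width: 0.152
gripper_force: 23.2
time: 5.87
ee_pos: [503.1, -390.4, 158.0]
eef_rot: [0.001, 0.858, 0.513, 0.0]
force: [-5.0, 1.2, 6.2]
gripper_width: 0.15
gripper_force: 23.5
```

```bash

echo '[[0, 0, 0.256, -0.084, 0], [0, 0, 0.256, -0.064, 0], [0, 0, 0.264, -0.044, 0], [0, 0, 0.268, -0.028, 0], [0, 0, 0, 0, 0]]' > path.dat && python3 drive.py path.dat 20
echo '[[0, 0, 0.2, 0, 0], [0, 0, 0.2, 0.012, 0], [0, 0, 0, 0, 0]]' > path.dat && python3 drive.py path.dat 20
python3 - <<'E'
from h import *
import cv2
cv2.imwrite("pics/w3.png",env.camera("wrist")[:,:,::-1])
E
```

```text
time: 6.28
ee_pos: [527.2, -403.3, 161.9]
eef_rot: [0.002, 0.858, 0.513, 0.001]
force: [-2.9, 0.2, 5.3]
gripper_width: 0.153
gripper_force: 24.3
time: 6.53
ee_pos: [535.7, -408.0, 161.0]
eef_rot: [0.002, 0.858, 0.513, 0.001]
force: [-0.4, -0.4, 3.4]
gripper_width: 0.15
gripper_force: 24.6
```

View pics/w3.png

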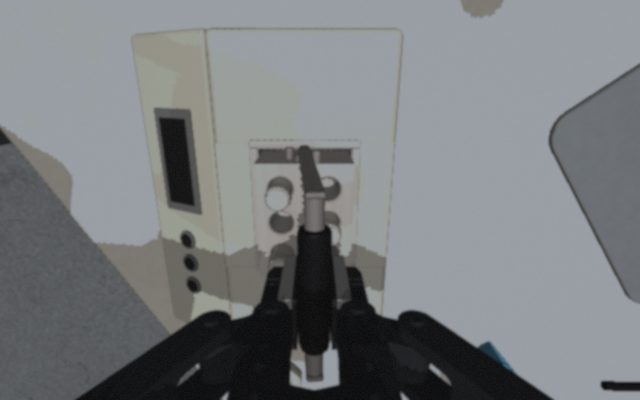

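```bash

echo '[[0, 0, 0.08, 0.008, 0], [0, 0, 0, 0, 0]]' > path.dat && python3 drive.py path.dat 20
echo '[[0, 0, 0.08, 0.012, 0], [0, 0, 0, 0, 0]]' > path.dat && python3 drive.py path.dat 20
echo '[[0, 0, 0.08, 0.012, 0], [0, 0, 0, 0, 0]]' > path.dat && python3 drive.py path.dat 20
```

```text
time: 6.75
ee_pos: [536.5, -408.3, 160.9]
eef_rot: [0.001, 0.858, 0.513, 0.0]
force: [-2.7, -0.0, 5.5]
gripper_width: 0.146
gripper_force: 24.7
time: 6.92
ee_pos: [538.1, -409.2, 160.5]
eef_rot: [0.001, 0.858, 0.513, 0.0]
force: [-1.8, -1.0, 5.5]
gripper_width: 0.154
gripper_force: 24.7
time: 7.08
ee_pos: [538.5, -409.4, 160.5]
eef_rot: [-0.001, 0.858, 0.513, -0.001]
force: [-5.6, 0.4, 8.5]
gripper_width: 0.154
gripper_force: 25.1
```

```bash

echo '[[0, 0, 0.08, 0.012, 0], [0, 0, 0, 0, 0]]' > path.dat && python3 drive.py path.dat 20
echo '[[0.4, 0, 0, 0, 0], [0.4, 0, 0, 0, 0], [0.4, 0, 0, 0, 0], [0.4, 0, 0, 0.08, 0], [0.4, 0, 0, 0, 0]]' > path.dat && python3 drive.py path.dat 20
python3 - <<'E'
from h import *
import cv2
s=env.observe();print(s["ee_pos"])
cv2.imwrite("pics/w4.png",env.camera("wrist")[:,:,::-1])
a=env.camera("scene")[:,:,::-1];cv2.imwrite("pics/s4full.png",a)
cv2.imwrite("pics/s4.png",cv2.resize(a[130:270,260:430],None,fx=4,fy=4,interpolation=2))
E
```

```text
time: 7.25
ee_pos: [539.4, -409.8, 160.6]
eef_rot: [-0.002, 0.858, 0.513, -0.001]
force: [-7.1, 1.2, 10.9]
gripper_width: 0.155
gripper_force: 25.3
time: 7.67
ee_pos: [541.4, -410.3, 156.6]
eef_rot: [-0.0, 0.858, 0.513, 0.0]
force: [0.1, 0.0, 0.7]
gripper_width: 0.397
gripper_force: 0.0
[ 541.3933862  -410.29889382  156.57299336]
```

View pics/s4.png

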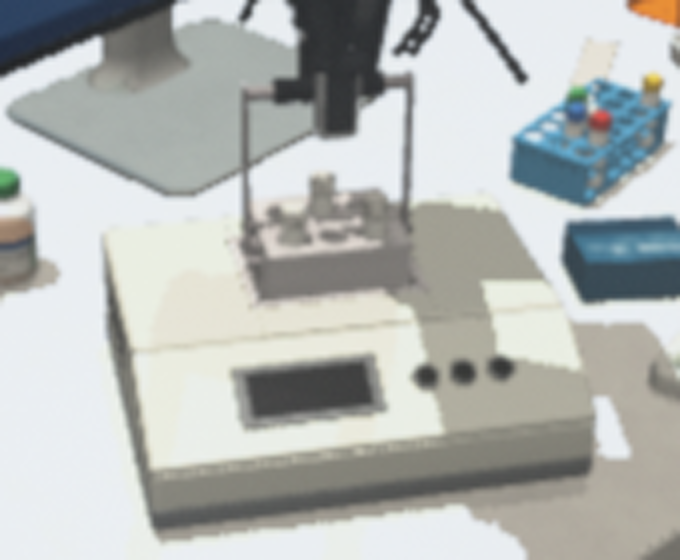

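```bash

echo '[[0.4, 0, -0.12, 0, 0], [0.2, 0, 0, 0, 0], [0, 0, 0, 0, 0], [0, 0, 0, 0, 0], [0, 0, 0, 0, 0]]' > path.dat && python3 drive.py path.dat 60
echo '[[0, 0, 0, 0, 0], [0, 0, 0, 0, 0]]' > path.dat && python3 drive.py path.dat
```

```text
time: 8.18
ee_pos: [538.6, -409.2, 157.6]
eef_rot: [-0.0, 0.858, 0.513, -0.0]
force: [-0.5, -0.3, 1.0]
gripper_width: 0.141
gripper_force: 58.4
time: 8.35
ee_pos: [538.6, -409.2, 157.6]
eef_rot: [-0.0, 0.858, 0.513, -0.0]
force: [-0.7, 1.2, 0.2]
gripper_width: 0.145
gripper_force: 58.5
```

```bash

echo '[[0, 0.12, 0, -0.028, 0], [0, 0.12, 0, -0.028, 0], [0, 0.12, 0, -0.028, 0], [0, 0.12, 0, -0.028, 0], [0, 0, 0, 0, 0]]' > path.dat && python3 drive.py path.dat
echo '[[0, 0.08, 0, -0.02, 0], [0, 0, 0, 0, 0]]' > path.dat && python3 drive.py path.dat
```

```text
time: 8.77
ee_pos: [542.9, -400.6, 159.2]
eef_rot: [0.001, 0.858, 0.514, -0.002]
force: [-4.0, -5.9, -4.3]
gripper_width: 0.141
gripper_force: 58.8
time: 8.93
ee_pos: [543.6, -398.8, 159.3]
eef_rot: [0.0, 0.858, 0.514, -0.003]
force: [-3.6, -6.9, -6.8]
gripper_width: 0.136
gripper_force: 58.6
```

```bash

echo '[[0, -0.2, 0, -0.012, 0], [0, -0.2, 0, -0.012, 0], [0, -0.2, 0, -0.024, 0], [0, -0.2, 0, -0.024, 0], [0, 0, 0, 0, 0]]' > path.dat && python3 drive.py path.dat
echo '[[0, -0.16, 0, -0.024, 0], [0, -0.16, 0, -0.024, 0], [0, 0, 0, 0, 0]]' > path.dat && python3 drive.py path.dat
```

```text
time: 9.35
ee_pos: [536.6, -411.5, 162.2]
eef_rot: [-0.003, 0.859, 0.513, 0.003]
force: [4.1, 5.7, -3.7]
gripper_width: 0.145
gripper_force: 58.9
time: 9.6
ee_pos: [533.0, -417.6, 163.0]
eef_rot: [-0.003, 0.859, 0.512, 0.003]
force: [3.4, 6.5, -4.9]
gripper_width: 0.138
gripper_force: 58.8
```

```bash

echo '[[0, 0.24, 0, -0.032, 0], [0, 0.24, 0, -0.032, 0], [0, 0.24, 0, -0.032, 0], [0, 0.24, 0, -0.032, 0], [0, 0, 0, 0, 0]]' > path.dat && python3 drive.py path.dat
echo '[[0, 0.16, 0, -0.032, 0], [0, 0, 0, 0, 0]]' > path.dat && python3 drive.py path.dat
echo '[[0, -0.24, 0, -0.032, 0], [0, -0.24, 0, -0.032, 0], [0, -0.24, 0, -0.032, 0], [0, -0.24, 0, -0.032, 0], [0, 0, 0, 0, 0]]' > path.dat && python3 drive.py path.dat
echo '[[0, -0.16, 0, -0.032, 0], [0, 0, 0, 0, 0]]' > path.dat && python3 drive.py path.dat
```

```text
time: 10.02
ee_pos: [542.6, -401.4, 167.0]
eef_rot: [0.001, 0.858, 0.514, -0.002]
force: [-2.2, -3.1, -7.7]
gripper_width: 0.14
gripper_force: 58.6
time: 10.18
ee_pos: [544.6, -397.2, 167.0]
eef_rot: [-0.0, 0.858, 0.514, -0.001]
force: [-0.9, -2.7, -12.3]
gripper_width: 0.138
gripper_force: 58.8
time: 10.6
ee_pos: [532.8, -417.8, 169.7]
eef_rot: [-0.002, 0.859, 0.512, 0.0]
force: [0.9, 0.8, -15.7]
gripper_width: 0.139
gripper_force: 58.5
time: 10.77
ee_pos: [530.9, -421.1, 170.3]
eef_rot: [-0.002, 0.859, 0.513, -0.0]
force: [-0.3, 1.0, -17.6]
gripper_width: 0.142
gripper_force: 58.5
```

```bash

echo '[[0, 0.28, 0, 0, 0], [0, 0.28, 0, 0, 0], [0, 0.28, 0, 0, 0], [0, 0.32, 0, 0, 0], [0, 0, 0, 0, 0]]' > path.dat && python3 drive.py path.dat
echo '[[0, 0, 0, 0, 0], [0, -0.28, 0, 0, 0], [0, -0.28, 0, 0, 0], [0, -0.28, 0, 0, 0], [0, -0.28, 0, 0, 0]]' > path.dat && python3 drive.py path.dat
python3 - <<'E'
from h import *
import cv2
s=env.observe();print(s["ee_pos"],s["force"])
a=env.camera("scene")[:,:,::-1];cv2.imwrite("pics/s5full.png",a)
cv2.imwrite("pics/s5.png",cv2.resize(a[130:270,260:430],None,fx=4,fy=4,interpolation=2))
E
```

```text
time: 11.18
ee_pos: [546.9, -393.1, 171.8]
eef_rot: [-0.001, 0.858, 0.514, 0.001]
force: [1.0, 1.4, -16.8]
gripper_width: 0.139
gripper_force: 58.8
time: 11.6
ee_pos: [534.0, -418.6, 173.1]
eef_rot: [-0.001, 0.859, 0.512, 0.003]
force: [4.0, 6.4, -11.6]
gripper_width: 0.141
gripper_force: 59.4
[ 534.03909943 -418.64322122  173.11749114] [  4.00884518   6.41203281 -11.62140339]
```

View pics/s5.png

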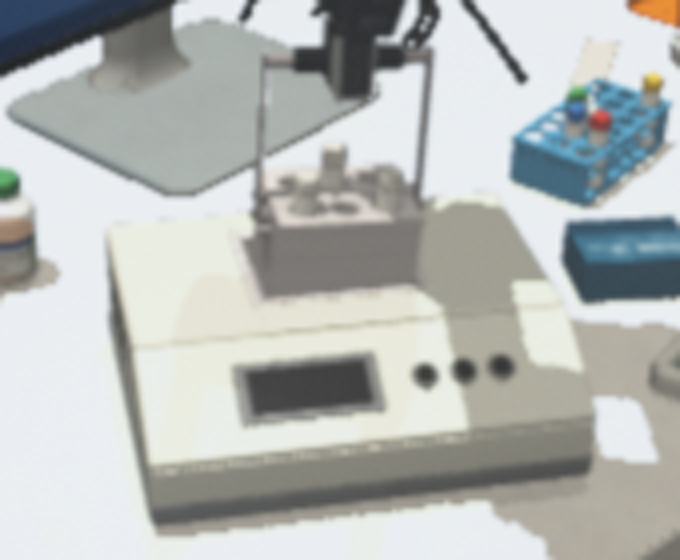

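```bash

echo '[[0, -0.12, 0, 0, 0], [0, -0.12, 0, 0, 0], [0, 0, 0, 0, 0]]' > path.dat && python3 drive.py path.dat
echo '[[0, 0.32, 0, -0.012, 0], [0, 0.32, 0, -0.012, 0], [0, 0.32, 0, -0.012, 0], [0, 0.32, 0, -0.012, 0], [0, 0, 0, 0, 0]]' > path.dat && python3 drive.py path.dat
echo '[[0, -0.32, 0, -0.012, 0], [0, -0.32, 0, -0.012, 0], [0, -0.32, 0, -0.012, 0], [0, -0.32, 0, -0.012, 0], [0, 0, 0, 0, 0]]' > path.dat && python3 drive.py path.dat
```

```text
time: 11.9
ee_pos: [531.2, -424.6, 173.5]
eef_rot: [-0.0, 0.859, 0.512, 0.003]
force: [3.4, 7.5, -7.9]
gripper_width: 0.139
gripper_force: 59.7
time: 12.32
ee_pos: [546.5, -399.4, 176.1]
eef_rot: [0.004, 0.858, 0.514, -0.0]
force: [-2.6, -3.3, -2.9]
gripper_width: 0.14
gripper_force: 60.4
time: 12.73
ee_pos: [533.5, -427.3, 180.7]
eef_rot: [0.004, 0.859, 0.512, 0.004]
force: [3.6, 6.3, 15.6]
gripper_width: 0.141
gripper_force: 64.3
```

```bash

echo '[[0, 0, 0, 0, 0], [0, 0, 0, 0, 0]]' > path.dat && python3 drive.py path.dat
echo '[[0, 0.24, 0, 0, 0], [0, 0.24, 0, 0, 0], [0, 0, 0, 0, 0]]' > path.dat && python3 drive.py path.dat
```

```text
time: 12.9
ee_pos: [533.9, -426.3, 180.5]
eef_rot: [0.004, 0.859, 0.513, 0.004]
force: [3.5, 5.4, 15.8]
gripper_width: 0.143
gripper_force: 64.3
time: 13.15
ee_pos: [537.9, -416.3, 178.1]
eef_rot: [0.004, 0.858, 0.514, 0.001]
force: [1.7, 1.6, 9.6]
gripper_width: 0.137
gripper_force: 63.6
```

```bash

echo '[[0, 0.24, 0, -0.06, 0], [0, 0.24, 0, -0.06, 0], [0, 0.2, 0, -0.04, 0], [0, 0, 0, 0, 0]]' > path.dat && python3 drive.py path.dat
echo '[[0, -0.24, 0, -0.04, 0], [0, -0.24, 0, -0.04, 0], [0, -0.24, 0, -0.04, 0], [0, -0.24, 0, -0.04, 0], [0, 0, 0, 0, 0]]' > path.dat && python3 drive.py path.dat
```

```text
time: 13.48
ee_pos: [543.0, -399.7, 177.6]
eef_rot: [-0.001, 0.858, 0.513, -0.0]
force: [-1.4, -2.7, -3.8]
gripper_width: 0.144
gripper_force: 62.3
time: 13.9
ee_pos: [531.6, -421.8, 182.0]
eef_rot: [-0.001, 0.859, 0.512, 0.001]
force: [1.5, 2.6, -4.8]
gripper_width: 0.146
gripper_force: 61.5
```

```bash

echo '[[0, 0.28, 0, -0.04, 0], [0, 0.28, 0, -0.04, 0], [0, 0.28, 0, -0.04, 0], [0, 0.16, 0, -0.04, 0], [0, 0, 0, 0, 0]]' > path.dat && python3 drive.py path.dat
echo '[[0, -0.24, 0, -0.04, 0], [0, -0.24, 0, -0.04, 0], [0, 0, 0, -0.04, 0], [0, 0, 0, -0.04, 0], [0, 0, 0, 0, 0]]' > path.dat && python3 drive.py path.dat
```

```text
time: 14.32
ee_pos: [544.2, -399.9, 186.9]
eef_rot: [0.001, 0.858, 0.514, -0.001]
force: [-3.0, -4.1, -3.9]
gripper_width: 0.143
gripper_force: 61.4
time: 14.73
ee_pos: [538.2, -410.0, 190.3]
eef_rot: [-0.0, 0.858, 0.513, 0.0]
force: [0.8, 0.9, -5.4]
gripper_width: 0.141
gripper_force: 61.2
```

```bash

echo '[[0, 0, 0, -0.12, 0], [0, 0, 0, -0.12, 0], [0, 0, 0, -0.12, 0], [0, 0, 0, -0.12, 0], [0, 0, 0, 0, 0]]' > path.dat && python3 drive.py path.dat
echo '[[0, 0, 0, 0, 0], [0, 0, 0, 0, 0], [0, 0, 0, 0, 0]]' > path.dat && python3 drive.py path.dat
python3 - <<'E'
from h import *
import cv2
s=env.observe();print(s["ee_pos"],s["force"])
w=env.camera("wrist")[:,:,::-1]
a=env.camera("scene")[:,:,::-1];cv2.imwrite("pics/s6full.png",a);cv2.imwrite("pics/w6.png",w)
c=cv2.resize(a[120:270,260:430],None,fx=3,fy=3,interpolation=2)
o=np.zeros((450,800,3),np.uint8);o[:,:510]=c;o[:400,510:]=w[:,200:490]
cv2.imwrite("pics/s6.png",o)
E
```

```text
time: 15.15
ee_pos: [538.7, -410.4, 203.4]
eef_rot: [0.001, 0.858, 0.513, 0.0]
force: [0.2, -0.1, -4.8]
gripper_width: 0.137
gripper_force: 61.3
time: 15.4
ee_pos: [538.1, -410.0, 202.0]
eef_rot: [-0.0, 0.858, 0.513, -0.0]
force: [0.0, 0.6, -4.8]
gripper_width: 0.142
gripper_force: 61.3
[ 538.06783145 -409.96398263  202.02645306] [ 0.02250447  0.59941838 -4.82991663]
```

View pics/s6.png

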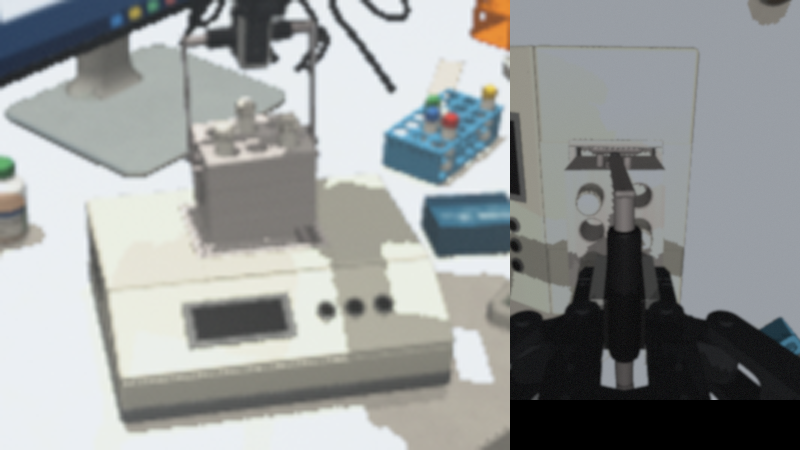

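```bash
python3 - <<'E'
from h import *
import cv2
X=np.array([.881,-.472,0]);Y=np.array([.472,.881,0])
def run(f,g):
    im=cv2.cvtColor(cv2.imread(f),cv2.COLOR_BGR2GRAY).astype(float)
    n=np.cross
    for s in(1,-1):
        P=[]
        for h in range(10,70,3):
            c=proj("scene",g-X*9*h/85+Y*39*s-[0,0,h]);r=int(round(c[1]));x0=int(round(c[0]))-8
            seg=cv2.GaussianBlur(im,(1,3),0)[r,x0:x0+17]
            w=np.clip(np.median(seg)-seg-10,0,None)
            if w.sum()<15: continue
            x=x0+np.argmax(w)
            # ray onto plane spanned by Y and arm direction through grip
            c2=env.get_calibration("scene");R,t=c2["camera_from_world"][:3,:3],c2["camera_from_world"][:3,3]
            o=-R.T@t;d=R.T@np.linalg.inv(c2["intrinsics"])@np.array([x,r,1.])
            N=np.cross(Y,np.array([0,0,1])+X*9/85);q=o+d*(N@(g-o))/(N@d);P.append(((q-g)@Y,q[2]-g[2]))
        P=np.array(P);k=np.polyfit(P[:,1],P[:,0],1);res=P[:,0]-np.polyval(k,P[:,1]);m=abs(res)<2*np.median(abs(res))+.5
        k=np.polyfit(P[m,1],P[m,0],1);print(f,s,"lean",k.round(3),m.sum(),P[:,0].round(0))
run("pics/s4full.png",np.array([538.6,-409.2,176.]))
run("pics/s5full.png",np.array([534,-418.6,191.8]))
run("pics/s6full.png",np.array([538.1,-410,220.7]))
E
```

```text
pics/s4full.png 1 lean [-1.2000e-02  4.4015e+01] 19 [44. 44. 44. 44. 44. 44. 44. 44. 44. 44. 44. 45. 45. 45. 45. 45. 45. 45.
 45. 28.]
pics/s4full.png -1 lean [-2.1000e-02 -4.3568e+01] 20 [-43. -43. -43. -43. -43. -43. -44. -44. -44. -44. -42. -42. -42. -42.
 -42. -42. -42. -42. -43. -43.]
pics/s5full.png 1 lean [-3.0000e-02  4.5867e+01] 13 [46. 46. 46. 46. 46. 46. 47. 47. 47. 47. 47. 47. 49. 49. 49. 49. 49. 49.
 32. 32.]
pics/s5full.png -1 lean [ -0.056 -42.235] 20 [-42. -42. -40. -40. -41. -41. -41. -41. -41. -41. -39. -39. -39. -39.
 -39. -40. -40. -40. -38. -38.]
pics/s6full.png 1 lean [ 0.054 46.032] 20 [46. 46. 46. 46. 46. 44. 44. 44. 44. 44. 44. 44. 44. 44. 44. 44. 44. 42.
 42. 42.]
pics/s6full.png -1 lean [-5.0000e-03 -4.4653e+01] 18 [-52. -50. -41. -39. -37. -42. -42. -44. -44. -44. -44. -44. -45. -45.
 -45. -45. -45. -45. -45. -21.]
```

```bash
echo '[[0, 0, 0, 0, 0], [0, 0, 0, 0, 0], [0, 0, 0, 0, 0], [0, 0, 0, 0, 0], [0, 0, 0, 0, 0]]' > path.dat && python3 drive.py path.dat 25
cat > lean.py <<'E'
from h import *
import cv2
X=np.array([.881,-.472,0]);Y=np.array([.472,.881,0])
g=env.observe()["ee_pos"]+[0,0,18.7]
im=np.mean([env.camera("scene") for _ in range(2)],axis=0)[:,:,::-1].astype(np.float32)
cv2.imwrite("pics/last.png",im)
im=cv2.cvtColor(im,cv2.COLOR_BGR2GRAY)
c2=env.get_calibration("scene");R,t=c2["camera_from_world"][:3,:3],c2["camera_from_world"][:3,3];o=-R.T@t
N=np.cross(Y,np.array([0,0,1])+X*9/85)
for s in(1,-1):
    P=[]
    for h in range(10 if s>0 else 26,68,2):
        c=proj("scene",g-X*9*h/85+Y*44*s-[0,0,h]);r=int(round(c[1]));x0=int(round(c[0]))-5
        seg=im[r,x0:x0+11];w=np.clip(np.median(seg)-seg-8,0,None)
        if w.sum()<10: continue
        i=np.argmax(w);j=slice(max(i-1,0),i+2);x=x0+(np.arange(11)[j]*w[j]).sum()/w[j].sum()
        d=R.T@np.linalg.inv(c2["intrinsics"])@np.array([x,r,1.]);q=o+d*(N@(g-o))/(N@d);P.append(((q-g)@Y,q[2]-g[2]))
    P=np.array(P);k=np.polyfit(P[:,1],P[:,0],1);res=P[:,0]-np.polyval(k,P[:,1]);m=abs(res)<2*np.median(abs(res))+.3
    print(s,np.polyfit(P[m,1],P[m,0],1).round(3),m.sum(),P[:,0].round(1))
E
python3 lean.py
```

```text
time: 15.92
ee_pos: [538.2, -410.2, 202.2]
eef_rot: [0.0, 0.858, 0.513, 0.0]
force: [0.5, 0.5, -5.7]
gripper_width: 0.141
gripper_force: 61.3
1 [ 0.049 45.936] 29 [45.8 45.7 45.4 45.  44.9 44.8 44.8 44.5 44.3 44.3 44.3 44.2 44.1 44.2
 44.2 44.1 44.1 44.1 43.9 43.5 43.3 43.3 43.2 43.1 43.  43.  43.  42.9
 42.8]
-1 [  0.044 -41.613] 20 [-39.6 -41.8 -42.5 -43.2 -43.3 -43.4 -43.5 -43.5 -43.6 -43.8 -43.8 -43.9
 -44.  -44.  -44.1 -44.2 -44.3 -44.3 -44.2 -44.2 -43.8][ WARN:0@1.643] global loadsave.cpp:1063 imwrite_ Unsupported depth image for selected encoder is fallbacked to CV_8U.
```

Units first: shifts go in units of 25 mm and turns go in units of 0.05 rad. So 7 mm is 0.28, 6 mm is 0.24.

```bash

echo '[[0, 0.28, 0, 0, 0], [0, 0.28, 0, 0, 0], [0, 0.24, 0, 0, 0], [0, 0, 0, 0.08, 0], [0, 0, 0, 0.08, 0]]' > path.dat && python3 drive.py path.dat | egrep "time|pos|^force"
echo '[[0, 0, 0, 0.08, 0], [0, 0, 0, 0, 0]]' > path.dat && python3 drive.py path.dat| egrep "time|pos|^force"
echo '[[0, 0, 0, 0.08, 0], [0, 0, 0, 0, 0]]' > path.dat && python3 drive.py path.dat| egrep "time|pos|^force"
echo '[[0, 0, 0, 0.04, 0], [0, 0, 0, 0, 0]]' > path.dat && python3 drive.py path.dat| egrep "time|pos|^force"
```

```text
time: 16.43
ee_pos: [548.1, -391.8, 198.2]
force: [0.2, -0.4, -5.3]
time: 16.6
ee_pos: [547.3, -392.4, 195.5]
force: [-0.5, -0.1, -5.7]
time: 16.77
ee_pos: [547.4, -392.7, 193.7]
force: [-0.4, 0.4, -5.2]
time: 16.93
ee_pos: [547.5, -392.6, 193.0]
force: [0.4, -0.5, -5.0]
```

```bash

for i in 1 2 3; do echo '[[0, 0, 0, 0.04, 0], [0, 0, 0, 0, 0]]' > path.dat && python3 drive.py path.dat| egrep "pos|^force"; done
```

```text
ee_pos: [547.6, -392.9, 192.7]
force: [-0.4, 0.3, -2.8]
ee_pos: [547.9, -393.3, 192.5]
force: [-0.8, -0.7, 1.2]
ee_pos: [548.2, -393.9, 192.3]
force: [-3.2, -1.2, 5.8]
```

```bash

for i in 1 2 3; do echo '[[0, 0, 0, 0.04, 0], [0, 0, 0, 0, 0]]' > path.dat && python3 drive.py path.dat| egrep "pos|^force"; done; python3 lean.py 2>/dev/null
```

```text
ee_pos: [548.4, -394.4, 192.1]
force: [-2.7, -0.9, 7.4]
ee_pos: [548.7, -394.9, 192.0]
force: [-2.8, -2.3, 10.0]
ee_pos: [548.9, -395.4, 191.8]
force: [-3.4, -1.4, 11.9]
1 [4.2000e-02 4.5988e+01] 29 [45.5 45.5 45.5 45.5 45.3 45.  44.9 44.9 44.8 44.8 44.8 44.5 44.3 44.4
 44.3 44.2 44.3 44.2 44.2 44.2 44.  44.  43.6 43.5 43.6 43.5 43.4 43.2
 43.1]
-1 [  0.053 -40.901] 19 [-42.4 -42.5 -42.5 -42.5 -42.8 -43.1 -42.7 -42.7 -42.1 -42.  -43.  -43.1
 -43.1 -43.9 -44.  -44.1 -44.2 -44.2 -44.2 -44.2 -44.1]
```

```bash

for i in 1 2; do echo '[[0, -0.06, 0, 0.02, 0], [0, -0.06, 0, 0.02, 0], [0, 0, 0, 0, 0]]' > path.dat && python3 drive.py path.dat| egrep "pos|^force"; done; python3 lean.py 2>/dev/null
```

```text
ee_pos: [547.5, -397.8, 191.1]
force: [-3.3, -0.8, 14.3]
ee_pos: [547.1, -400.6, 190.1]
force: [-2.1, -1.1, 12.8]
1 [-4.0000e-03  4.5582e+01] 29 [45.8 45.9 45.8 45.8 45.8 45.7 45.7 45.8 45.8 45.8 45.5 45.4 45.4 45.4
 45.4 45.5 45.5 45.5 45.6 45.7 45.8 45.7 45.6 45.8 46.1 46.1 46.2 46.2
 45.8]
-1 [ 1.600e-02 -4.071e+01] 20 [-41.4 -41.5 -41.5 -41.2 -40.5 -40.5 -40.4 -40.8 -41.5 -41.6 -41.7 -41.7
 -41.8 -41.8 -41.8 -41.6 -41.6 -41.6 -41.6 -41.6 -41.6]
```

```bash

echo '[[0, -0.06, 0, 0.02, 0], [0, -0.06, 0, 0.02, 0], [0, -0.04, 0, 0, 0], [0, 0, 0, 0, 0]]' > path.dat && python3 drive.py path.dat| egrep "pos|^force"; python3 lean.py 2>/dev/null
echo '[[0, 0, 0, -0.16, 0], [0, 0, 0, -0.24, 0], [0, 0, 0, -0.24, 0], [0, 0, 0, -0.12, 0], [0, 0, 0, 0, 0]]' > path.dat && python3 drive.py path.dat| egrep "pos|^force"; echo '[[0, 0, 0, 0, 0], [0, 0, 0, 0, 0]]' > path.dat && python3 drive.py path.dat | egrep "time|pos|^force"; python3 lean.py 2>/dev/null
```

```text
ee_pos: [545.5, -403.4, 189.3]
force: [-1.1, 0.3, 13.0]
1 [-2.5000e-02  4.5702e+01] 29 [46.  46.  46.  46.1 46.2 46.3 46.3 46.4 46.4 46.4 46.4 46.5 46.6 46.6
 46.6 46.6 46.6 46.6 46.7 46.8 46.8 46.8 47.  47.3 47.4 47.4 47.3 47.3
 47.3]
-1 [-1.0000e-02 -4.0866e+01] 20 [-40.6 -40.6 -40.6 -40.5 -40.6 -40.6 -40.5 -40.4 -40.5 -40.6 -40.6 -40.5
 -40.3 -40.3 -40.2 -40.2 -40.2 -40.3 -40.3 -40.3 -39.7]
ee_pos: [543.0, -401.3, 203.3]
force: [0.1, -0.5, -5.7]
time: 19.65
ee_pos: [542.6, -401.0, 202.4]
force: [-0.3, -0.2, -5.7]
1 [2.7000e-02 4.5987e+01] 28 [45.8 45.8 45.8 45.9 45.9 45.7 45.3 45.2 45.2 45.1 45.1 45.1 44.8 44.6
 44.7 44.7 44.7 44.7 44.6 44.6 44.6 44.6 44.6 44.6 44.7 44.8 44.7 44.3
 43.5]
-1 [ 2.8000e-02 -4.1061e+01] 20 [-51.1 -42.  -42.  -41.8 -41.9 -42.  -42.  -42.1 -42.2 -42.4 -42.5 -42.6
 -42.5 -42.5 -42.5 -42.5 -42.6 -42.7 -42.8 -42.8 -42.9]
```

```bash

echo '[[0, 0.2, 0, 0, 0], [0, 0.2, 0, 0.08, 0], [0, 0, 0, 0.16, 0], [0, 0, 0, 0.12, 0], [0, 0, 0, 0, 0]]' > path.dat && python3 drive.py path.dat| egrep "pos|^force"
echo '[[0, 0, 0, 0.08, 0], [0, 0, 0, 0.08, 0], [0, 0, 0, 0.08, 0], [0, 0, 0, 0, 0]]' > path.dat && python3 drive.py path.dat| egrep "pos|^force"
echo '[[0, -0.08, 0, 0.024, 0], [0, -0.08, 0, 0.024, 0], [0, -0.08, 0, 0.024, 0], [0, -0.08, 0, 0.024, 0], [0, 0, 0, 0, 0]]' > path.dat && python3 drive.py path.dat| egrep "pos|^force"; python3 lean.py 2>/dev/null
```

```text
ee_pos: [547.2, -391.8, 193.0]
force: [-0.1, -0.3, -5.5]
ee_pos: [548.0, -394.3, 190.7]
force: [-2.3, -0.9, 4.3]
ee_pos: [544.9, -400.2, 189.2]
force: [-0.2, 2.2, 8.4]
1 [-3.1000e-02  4.5571e+01] 25 [46.  46.  46.1 46.1 46.2 46.2 46.2 46.3 46.3 46.3 46.4 46.4 46.5 46.5
 46.7 46.9 47.  47.  47.1 47.2 47.2 47.3 47.5 47.5 47.9 48.1 47.6 34.3
 47.3]
-1 [-1.9000e-02 -4.0672e+01] 21 [-40.3 -40.3 -40.  -39.8 -39.7 -39.6 -39.8 -40.1 -40.2 -40.2 -40.  -39.9
 -39.9 -39.9 -39.9 -39.9 -39.9 -39.3 -39.3 -39.3 -39.2]
```

```bash

echo '[[0, -0.08, 0, 0.024, 0], [0, -0.08, 0, 0.024, 0], [0, -0.08, 0, 0.024, 0], [0, 0, 0, 0, 0]]' > path.dat && python3 drive.py path.dat| egrep "time|pos|^force"; python3 lean.py 2>/dev/null
```

```text
time: 21.35
ee_pos: [542.2, -406.1, 187.5]
force: [-2.1, -0.0, 7.3]
1 [-0.079 46.311] 29 [46.6 47.  47.7 48.  48.1 48.1 48.2 48.4 48.5 48.5 48.5 48.6 48.7 48.8
 48.8 48.9 48.9 49.1 49.5 49.8 50.5 50.8 50.8 50.8 51.  51.5 51.5 51.5
 51.2]
-1 [ -0.07  -40.715] 21 [-39.2 -38.5 -38.5 -38.4 -38.3 -38.2 -38.2 -38.2 -37.9 -37.8 -37.7 -37.7
 -36.9 -36.9 -36.8 -36.7 -36.7 -36.6 -36.5 -36.3 -36.2]
```

```bash

echo '[[0, 0, 0, -0.2, 0], [0, 0, 0, -0.24, 0], [0, 0, 0, -0.24, 0], [0, 0, 0, -0.08, 0], [0, 0, 0, 0, 0]]' > path.dat && python3 drive.py path.dat| egrep "pos|^force"; echo '[[0, 0, 0, 0, 0], [0, 0, 0, 0, 0]]' > path.dat && python3 drive.py path.dat | egrep "time|pos|^force"; python3 lean.py 2>/dev/null
```

```text
ee_pos: [541.3, -405.1, 203.4]
force: [0.7, -0.5, -5.1]
time: 22.03
ee_pos: [540.8, -404.5, 202.4]
force: [0.2, 0.6, -5.0]
1 [-4.3000e-02  4.5524e+01] 25 [46.  46.  46.1 46.1 46.1 46.2 46.2 46.6 46.9 47.  47.  47.  47.1 47.1
 47.1 47.2 47.2 47.4 47.5 47.6 47.6 47.6 47.8 48.1 48.1 47.9 48.  34.4
 34.4]
-1 [-2.4000e-02 -4.0785e+01] 18 [-46.9 -39.7 -39.9 -39.9 -39.8 -39.8 -39.9 -39.9 -39.8 -39.7 -39.8 -39.9
 -39.6 -39.6 -39.4 -39.5 -39.5 -39.5 -39.5 -38.9 -38.9]
```

```bash
python3 - <<'E'
from h import *
import cv2
g=lambda f:cv2.cvtColor(cv2.imread(f),cv2.COLOR_BGR2GRAY)
w=env.camera("wrist")[:,:,::-1];cv2.imwrite("pics/w7.png",w);w=g("pics/w7.png")
for name,(x,y,dx,dy) in {"vial":(278,198,22,18),"arm":(305,160,14,14)}.items():
  for f in("pics/w3.png","pics/w4.png","pics/w6.png"):
    t=g(f)[y-dy:y+dy,x-dx:x+dx];r=cv2.matchTemplate(w[y-dy-25:y+dy+25,x-dx-25:x+dx+25],t,cv2.TM_CCOEFF_NORMED)
    _,v,_,l=cv2.minMaxLoc(r);print(name,f,round(v,2),l[0]-25,l[1]-25)
E
```

```text
vial pics/w3.png 0.97 -6 -3
vial pics/w4.png 0.96 4 -7
vial pics/w6.png 0.95 -7 -9
arm pics/w3.png 0.91 -5 -5
arm pics/w4.png 0.93 4 -8
arm pics/w6.png 0.89 -6 -10
```

```bash

echo '[[0, -0.12, 0, 0, 0], [0, -0.12, 0, 0, 0], [0, -0.08, 0, 0, 0], [0, 0, 0, 0, 0], [0, 0, 0, 0, 0]]' > path.dat && python3 drive.py path.dat
python3 lean.py 2>/dev/null | cut -c1-40; python3 - <<'E'
import cv2
g=lambda f:cv2.cvtColor(cv2.imread(f),cv2.COLOR_BGR2GRAY)
n=g("pics/last.png");o=g("pics/scene0.png")
for x,y,d in((340,228,14),(292,255,10),(402,252,10),(440,222,14),(417,195,12),(205,240,20)):
    r=cv2.matchTemplate(n[y-d-8:y+d+8,x-d-8:x+d+8],o[y-d:y+d,x-d:x+d],cv2.TM_CCOEFF_NORMED);_,v,_,l=cv2.minMaxLoc(r);print(x,y,round(v,2),l[0]-8,l[1]-8)
E
```

```text
time: 22.6
ee_pos: [537.1, -412.2, 203.0]
eef_rot: [0.0, 0.858, 0.513, 0.0]
force: [-0.3, -0.2, -5.1]
gripper_width: 0.138
gripper_force: 62.4
1 [-3.4000e-02  4.5848e+01] 23 [46.8 46.
 47.2 47.3 47.4 47.4 47.5 47.5 47.6 47.6
 34.4]
-1 [-2.8000e-02 -4.0849e+01] 20 [-33.9 -
 -39.5 -39.6 -39.6 -39.5 -38.9 -38.9 -39
340 228 0.99 2 -1
292 255 0.99 3 -1
402 252 0.93 1 0
440 222 0.79 0 0
417 195 1.0 0 0
205 240 0.37 0 0
```

```bash
python3 - <<'E'
import cv2
from h import *
np.set_printoptions(precision=1,suppress=True)
g=lambda f:cv2.cvtColor(cv2.imread(f),cv2.COLOR_BGR2GRAY)
o=g("pics/scene0.png");cv2.imwrite("pics/top9.png",env.camera("top")[:,:,::-1])
def sh(o,n,c,x,y,d,z):
    up=lambda a:cv2.resize(a,None,fx=4,fy=4,interpolation=cv2.INTER_CUBIC)
    r=cv2.matchTemplate(up(n[y-d-8:y+d+8,x-d-8:x+d+8]),up(o[y-d:y+d,x-d:x+d]),cv2.TM_CCOEFF_NORMED);_,v,_,l=cv2.minMaxLoc(r)
    D=np.array([l[0]/4-8,l[1]/4-8]);return round(v,2),D,(ray(c,D+[x,y],z)-ray(c,(x,y),z))[:2]
for f in("s4full","s5full","s6full","last"):
    for a in((340,228,14,60),(292,255,10,20)): print(f,*sh(o,g(f"pics/{f}.png"),"scene",*a))
t0,t9=g("pics/top0.png"),g("pics/top9.png")
for a in((274,228,9,40),(370,267,9,40),(425,258,12,17)): print("top",*sh(t0,t9,"top",*a))
E
```

```text
s4full 0.99 [-0.5  0. ] [0.6 0.8]
s4full 1.0 [0. 0.] [0. 0.]
s5full 0.99 [-0.8 -0.5] [2.2 0.1]
s5full 1.0 [ 0.  -1.2] [ 3.  -2.2]
s6full 0.99 [ 1.8 -0.8] [-0.4 -4.4]
s6full 1.0 [ 2.5 -1.5] [ 0.5 -6.5]
last 0.99 [ 1.8 -0.8] [-0.4 -4.4]
last 1.0 [ 2.5 -1.5] [ 0.5 -6.5]
top 0.23 [-5.8 -8. ] [18.6 11. ]
top 0.55 [ 6.2 -6.5] [ 12.  -14.8]
top 0.83 [0. 0.] [0. 0.]
```

```bash

echo '[[0, -0.1, 0, 0, 0], [0, -0.1, 0, 0, 0], [0, 0, 0, 0, 0], [0, 0, 0, 0, 0], [0, 0, 0, 0, 0]]' > path.dat && python3 drive.py path.dat
python3 -c "
from bench import env
print(env.job_done())"
```

```text
time: 23.17
ee_pos: [534.8, -416.3, 203.0]
eef_rot: [-0.0, 0.858, 0.513, 0.0]
force: [-0.1, 0.1, -4.8]
gripper_width: 0.138
gripper_force: 62.4
the job is handed in; nothing more can be done
None
```

Job handed in at about 23 s, result not reported: the handle was swung up to its catch, and the block was rocked free and is held by the handle about 10 mm above the well, tilted roughly 1°; the tubes were last seen in it before levelling, for which I briefly pressed its left end on the heater's top (about 14 N), and the heater stayed standing but slid about 5 mm to the right during rocking.

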